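Clip the lantern onto the shelf ring

TASK

Take the charged lantern off its pad and clip it onto the large closed screw ring in the front edge of the shelf: press its sprung gate gently against the front of the ring until the ring is inside the loop, then let it down gently until it hangs upright by the top of its loop with the gate shut, and let go only once the ring carries it. Do not force the ring, and leave everything else where it is.

Things in the scene. Friction and masses are not known exactly. Their poses are not given: they have to be found in the camera images.
- lantern: LED lantern to hang up, 0.15 to 0.31 kg, standing on its charging pad. Origin: centre of its underside; z up, x towards its gate. Round body 64 mm wide, 90 mm high; on it stands an upright snap-hook loop in the xz plane, black plastic, x -26 to 25.5 mm, z 90 to 186 mm, 10 mm thick in y, with a steel gate. Numbers for the loop below are in this frame.
- spine (a point): Place to grip, fingers closing along the lantern's y: middle of the upper part of the loop's plain straight back, at x -20.5, z 156 mm of the lantern. The spine is flat-sided, x -26 to -15, z 100 to 166 mm, 10 mm thick. Axes as the lantern's.
- gate_face (a point): Outside (+x side) of the shut gate, 30 mm above its hinge: x 24.5, z 137 mm of the lantern. The gate, x 18.5 to 24.5, 8 mm wide in y, closes the loop from its hinge at z 107 up to z 153.5. Above it is the fixed nose, x 14.5 to 25.5, z 154 to the crown. A bar pressed in here must get behind the nose (17 mm or more in), then rise past the gate's end; the gate snaps shut behind it.
- crown (a point): Highest point of the inside of the loop's roof-shaped top, x 3, z 174 mm of the lantern; the outside top is 12 mm higher. Hung up, the lantern bears here on the ring's front bar, whose centre is then 3 mm below this point. The nose must come down inside the ring, which leaves it about 10 mm: press until the gate face is 18 to 26 mm past where it first touched the ring.
- lantern_gate (a joint): Angle of the lantern's sprung gate about its lower hinge, rad: 0 shut, growing as its free upper end swings in towards the spine, stop at 0.95. A spring shuts it: 0.08 N m at 0, 0.27 N m at the stop, so pressed 30 mm above the hinge it yields at about 3 N and needs about 6 N at 0.6 rad.
- ring_plate: Steel washer, 26 mm wide, at the foot of the screw ring, on the upright front edge of the shelf. Origin: centre of its back, on the shelf's face, 213 mm above the worktop; z up, x into the shelf. The ring stands out along -x on a short shank: one closed level ring, 37 mm over all, of 6 mm bar (hole 25 mm). Two small open cup hooks sit 120 or 240 mm beside it, not for the lantern.
- plate_face (a point): Centre of the washer's front, 3 mm off the shelf's face; axes as ring_plate's. How far the eye is screwed in is not told by this pose: the centre of the ring's front bar (the part farthest out) lies 46 to 76 mm along -x from ring_plate's origin, and as the eye may lean, up to 9 mm above or below it. Find it by feel. It does not move under hand forces.
- shelf: fixed riser shelf of dark wood standing on the worktop: board 140 (x) by 600 (y) mm, 40 mm thick, top 235 mm above the worktop, on two end panels centred at y = -280 and 280 mm, open below. Origin: centre of its footprint, on the worktop; its front edge, with the fittings, is the face at x = -70 mm.
- pad: fixed round white charging pad, 88 mm wide, 14 mm high, on which the lantern stands loose; a 30 mm wide plug block lies on its -x side. Origin: centre of its underside.
- peg_tub: clear plastic tub of clothes pegs, 80 mm wide, 75 mm high (pegs to about 95 mm), on the shelf; leave alone. Origin: centre of its underside.
- soap_jar: glass jar with metal lid, 68 mm wide, 75 mm high, on the shelf; leave alone. Origin: centre of its underside.
- detergent: white detergent bottle, 80 mm wide, 200 mm high, on the worktop to the left; leave alone. Origin: centre of its underside.
- softener: grey softener bottle, 72 mm wide, 170 mm high, on the worktop to the right; leave alone. Origin: centre of its underside.
- stain_tin: metal tin, 66 mm wide, 80 mm high, under the shelf; leave alone. Origin: centre of its underside.
- scrub_brush: wooden scrubbing brush, 50 x 130 mm, 44 mm high, under the shelf; leave alone. Origin: centre of its underside.
- peg_a: wooden clothes peg lying by the pad, 74 mm long in x, 10 mm wide, 15 mm high; leave alone. Origin: centre of its underside.
- peg_b: a second such peg lying on the pad's other side; leave alone. Origin: centre of its underside.
There are look-alikes about, which are no part of the job. What is shaped like the lantern but green or turquoise is not meant.

How it is judged:
By the outcome, as a careful person would: the job done as asked, in the order asked, and still so for the second after the job is handed in, with the robot touching nothing.
It also fails if it takes over 72 s, if anything falls off the work surface, if the arm or the gripper's body presses on something with over 40 N, if the wrist force passes 120 N, or if a joint passes its speed limit or range.

ROBOT

A 6-joint arm with a two-finger parallel gripper is mounted at the origin on the work surface. World frame = base frame: x ahead of the robot, y to its left, z up, the work surface at z = 0. Lengths are in m, angles in rad, forces in N, time in s.
With the tool pointing down it reaches from about 0.35 to 0.85 m from the base axis. Payload 8.1 kg.
Tool frame: the origin (TCP) lies at the very end of the fingers, on their centre line; the grasp point (between the pads) lies 19 mm behind it; z points along the fingers, y is the line along which they close (so a half turn about z gives the same grasp; the last joint's range is limited). The gripper opens to 93 mm and grips with 3 to 60 N. Pads are 15 mm wide; open, the fingers measure 128 mm over their backs; the gripper's body (75 mm by 188 mm) begins 65 mm behind the grasp point.
Start: joints at [1.102, 0.13, 1.488, -0, 1.523, -0.085], TCP at [0.225, 0.556, 0.219] pointing down, gripper open.
Joint ranges: [-2.96, 2.96], [-0.89, 2.26], [0.02, 2.5], [-1.34, 4.48], [0, 2.73], [-2.66, 2.66]. Speed limits (rad/s): [2.39, 2.39, 2.79, 3.14, 3.14, 3.14].

INTERFACE

Orientations are given as a rotation vector (axis times angle).
In Python, from plant import monitor, eyes, ticket gives the robot as it stands.
- The arm moves only by the tool arm_command, never from a script. Its argument "deltas" is a list that holds one entry, the list of rows, each a list of 6 numbers: the shift along the world's x, y, z in cm, then the turn, a rotation vector about the world's x, y, z in degrees. In form: [[[tx, ty, tz, rx, ry, rz], ...]]. A call has 1 to 12 rows; each row shifts and turns the commanded pose from where the row before left it; what a row does not reach is not made up. A row lasts 1/12 s, in which the tool goes at most 41.7 mm and 7.16 degrees, less where a joint would pass 70% of its speed; a pose out of reach is approached as far as the arm can. A call is refused whole if a number of a shift passes 4.17 or a number of a turn 7.16, either way. A call with a gripper value outside its range is refused whole. "gripper" is the opening, from -1 (shut) to 1 (fully open), set as the call begins (left out, the last holds). The fingers move at their own pace and stop on an object; "squeeze" is the grip in N (left out, the last holds). Time passes only in rows, so rows that do not move let the fingers close. It gives the time, the measured TCP pose, the force, the opening and the grip force at its end, in the units of the state.
- monitor.read_state(): the state, without advancing time (a new reading comes with each control period).
- eyes.read_camera(name): name is "side" or "top" or "wrist"; returns the picture (400x640x3 uint8, blue, green, red); there is no depth.
- eyes.camera_model(name): a dict with "fx", "fy", "cx", "cy" (pixels), "rvec" (rotation vector, rad) and "tvec" (3), from world to camera coordinates, as OpenCV has them. Camera axes: x right, y down, z forward; pixel columns grow to the right and rows downward; lengths in m; the calibration is good to about 2 mm. The wrist camera is an equidistant fisheye: a pixel r from the principal point sees the ray r / f radians off the axis. A picture is of the moment at which its call begins: read the wrist's pose just before it. camera_model takes no time and is no camera call; for the wrist camera it gives the pose at the moment of the call.
- ticket.close_job(): hands the job in; it is judged then, once.
The state is a dict: "t": time; "q": joint angles; "dq": joint speeds; "joint_torque": joint torques, N m; "tool_pos": TCP position; "orientation": TCP orientation; "force": force on the tool from outside, world axes, zero at the start; "wrist_torque": the same for the moment, N m; "opening": finger opening in m; "gripper_force": force on a finger pad.
Only numpy, scipy, OpenCV 4.12 (cv2) and the standard library are available. Lean on these libraries where they do the work, as an engineer would, in place of code of your own. Each camera call takes 0.05 s, during which the arm holds its last target. There are 200 camera calls.

## Working session

There is one attempt and no reset: what is moved stays moved. The work goes in short steps, Python scripts to look and compute and a tool call to move; the robot and the scene stay as the last step left them, time stands still between calls to the robot, and variables do not carry over. Pictures are saved under pics/ and viewed, at most 13 in all, crops included, and the job is handed in when it is done.

Besides the shell and the picture viewer there is one more tool, called after "Request:" as name(argument=value, ...) on one line, values as JSON. arm_command: Moves the arm, as the interface text tells. Its arguments: {"type":"object","properties":{"deltas":{"type":"array"},"gripper":{"type":"number"},"squeeze":{"type":"number"}},"required":["deltas"]}

```bash
mkdir -p pics; ls; python3 - <<'E'
from plant import monitor,eyes
import cv2,numpy as np
s=monitor.read_state();print(s)
for n in("side","top","wrist"):
    m=eyes.camera_model(n);print(n,m)
    cv2.imwrite(f"pics/{n}0.png",eyes.read_camera(n))
E
```

```text
pics
{'t': 0.0, 'q': array([ 1.10160144e+00,  1.31153135e-01,  1.48928686e+00, -1.41858768e-05,
        1.52298981e+00, -8.54077117e-02]), 'dq': array([-1.94765330e-05,  1.46889185e-03, -2.81230458e-04, -1.02654820e-04,
       -3.42731426e-04, -5.85763556e-05]), 'joint_torque': array([ 2.00367608e-04, -5.59828341e+01, -4.91763031e+01,  7.68296001e-02,
        3.54037376e-02, -1.56763895e-04]), 'tool_pos': array([0.2243899 , 0.5558446 , 0.21758808]), 'orientation': array([-5.99063852e-01, -3.08344693e+00,  2.78119670e-03]), 'force': array([-0.41593102, -0.22367209,  1.13609879]), 'wrist_torque': array([-0.03688811, -0.04878946, -0.01192102]), 'gripper_force': 0.0, 'opening': 0.09315543617308908}
side {'fx': 428.91541465254085, 'fy': 428.91541465254085, 'cx': 319.15850485635593, 'cy': 188.58061610285276, 'rvec': array([ 2.32551832, -0.46008371,  0.17642728]), 'tvec': array([-0.55057566,  0.28276463,  1.04985775])}
top {'fx': 410.54022207385816, 'fy': 410.54022207385816, 'cx': 320.2612965446516, 'cy': 197.49138814861945, 'rvec': array([ 2.15110819, -2.1171612 ,  0.17910546]), 'tvec': array([8.20465810e-04, 6.18328839e-01, 1.31991205e+00])}
wrist {'fx': 309.70691628693146, 'fy': 309.70691628693146, 'cx': 319.4168886381377, 'cy': 199.533912472537, 'rvec': array([-2.3854686 , -1.6113353 , -0.24457639]), 'tvec': array([-0.59931461, -0.03611807,  0.39201531])}
```

View pics/side0.png

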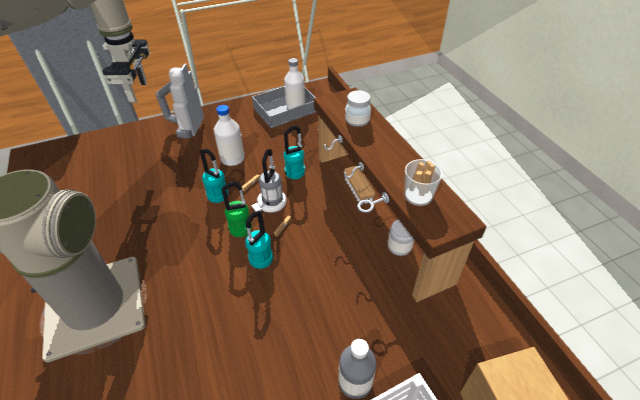

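View pics/top0.png

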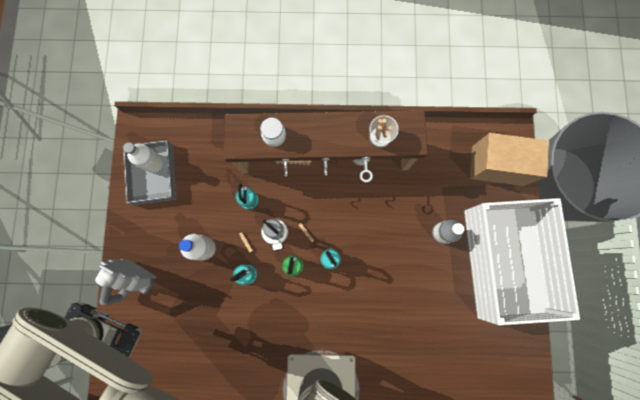

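The side view shows the grey lantern on the white pad at about (270,185) and the large ring at (370,204). In the top view they are at (273,232) and (366,174), with three turquoise look-alikes and one green one near the lantern. Next I'll make zoomed crops for measuring.

```bash
cat > h.py <<'E'
import numpy as np,cv2
from scipy.spatial.transform import Rotation as R
from plant import monitor,eyes
def ray(n,u,v):
    m=eyes.camera_model(n);Rm=R.from_rotvec(m['rvec']).as_matrix()
    x=(u-m['cx'])/m['fx'];y=(v-m['cy'])/m['fy']
    if n=='wrist':
        r=np.hypot(x,y);d=np.array([x/r*np.sin(r),y/r*np.sin(r),np.cos(r)]) if r>0 else np.array([0,0,1.])
    else: d=np.array([x,y,1.])
    d=Rm.T@(d/np.linalg.norm(d));return -Rm.T@m['tvec'],d
def onz(n,u,v,z):
    c,d=ray(n,u,v);return c+d*(z-c[2])/d[2]
def tri(a,b):
    (c1,d1),(c2,d2)=ray(*a),ray(*b)
    t=np.linalg.lstsq(np.c_[d1,-d2],c2-c1,rcond=None)[0]
    p,q=c1+d1*t[0],c2+d2*t[1];return (p+q)/2,np.linalg.norm(p-q)
E
python3 - <<'E'
import cv2,numpy as np
a=cv2.imread('pics/top0.png');b=cv2.imread('pics/side0.png')
f=lambda im,x,y,w,h,k:cv2.resize(im[y:y+h,x:x+w],None,fx=k,fy=k,interpolation=cv2.INTER_CUBIC)
# each 60x45 *6.5
t=[f(a,243,205,60,45,6.5),f(a,336,145,60,45,6.5),f(b,240,140,70,80,3.7),f(b,335,170,70,80,3.7)]
W=np.zeros((600,790,3),np.uint8)
for im,(x,y) in zip(t,[(0,0),(395,0),(0,300),(395,300)]):
    W[y:y+im.shape[0],x:x+im.shape[1]]=im[:600-y,:790-x]
cv2.imwrite('pics/m1.png',W)
E
```

```text
(no output)
```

View pics/m1.png

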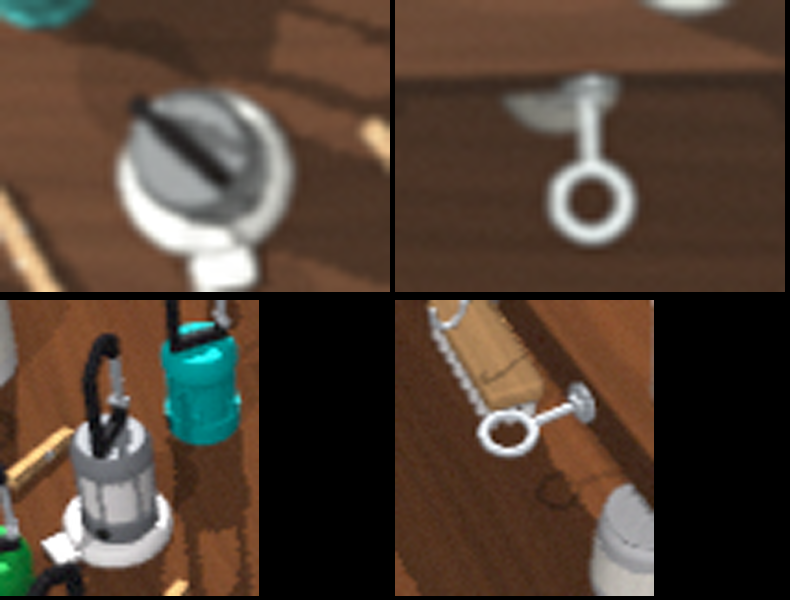

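The top crop shows the lantern's loop running from (135,103), its upper-left end, to (228,180). It also shows the ring centre at crop (592,201) and its plate at (590,90). In the side crop the steel gate is to the right of the black spine, so the gate faces roughly away from the robot.

```bash
python3 - <<'E'
from h import *
np.set_printoptions(precision=4,suppress=True)
T=lambda x,y,ox,oy:('top',ox+x/6.5-.42,oy+y/6.5-.42)
S=lambda x,y,ox,oy:('side',ox+x/3.7-.36,oy+y/3.7-.36)
print('cams',ray('side',320,200)[0],ray('top',320,200)[0])
a=onz(*T(135,103,243,205),.182);b=onz(*T(228,180,243,205),.182)
print('loop ends',a,b,np.linalg.norm(a-b),np.degrees(np.arctan2(a[1]-b[1],a[0]-b[0])))
print('pad top',onz(*T(205,168,243,205),.014), 'bodytop',onz(*T(195,145,243,205),.104))
print('plug',onz(*T(223,268,243,205),.01))
print('ring',tri(T(592-395,201,336,145),S(508-395,433-300,335,170)),onz(*T(592-395,201,336,145),.213))
print('ringfront top view',onz(*T(592-395,239,336,145),.213))
print('plate',tri(T(590-395,90,336,145),S(582-395,402-300,335,170)))
print('crown',tri(T(182,142,243,205),S(103,338-300,240,140)))
for n in('spine','gate'):pass
print('gate(side)',onz(*S(117,380-300,240,140),.151),'spine',onz(*S(92,390-300,240,140),.151))
# masks: pad white in top
im=cv2.imread('pics/top0.png')
# front edge of shelf board: row scan for x of face near y of ring
E
```

```text
cams [ 0.3156 -0.7068  0.9413] [0.3899 0.0091 1.4044]
loop ends [0.524  0.1796 0.182 ] [0.4892 0.1357 0.182 ] 0.05601756302655058 51.68405659562163
pad top [0.509  0.1652 0.014 ] bodytop [0.5124 0.1604 0.104 ]
plug [0.4575 0.1545 0.01  ]
ring (array([ 0.661 , -0.1248,  0.2051]), np.float64(0.00041998604717447625)) [ 0.6594 -0.124   0.213 ]
ringfront top view [ 0.6417 -0.124   0.213 ]
plate (array([ 0.7127, -0.1236,  0.2109]), np.float64(0.0007531535857085778))
crown (array([0.5077, 0.154 , 0.2048]), np.float64(0.007152920027986978))
gate(side) [0.5208 0.1663 0.151 ] spine [0.5003 0.1628 0.151 ]
```

Request:
arm_command(deltas=[[[0, 0, 3, 0, 0, -7], [0, 0, 3, 0, 0, -7], [0, 0, 3, 0, 0, -7], [1.95, -2.95, 0, 0, 0, -7], [1.95, -2.95, 0, 0, 0, -7], [1.95, -2.95, 0, 0, 0, -7], [1.95, -2.95, 0, 0, 0, -7], [1.95, -2.95, 0, 0, 0, -7], [1.95, -2.95, 0, 0, 0, -7], [1.95, -2.95, 0, 0, 0, -7], [1.95, -2.95, 0, 0, 0, -7], [1.95, -2.95, 0, 0, 0, -7]]])

```text
t: 1.15
tool_pos: [0.4006, 0.2893, 0.3085]
orientation: [-2.514, -1.884, 0.0]
force: [0.2, 0.4, -0.1]
opening: 0.0929
gripper_force: 0.0
```

Request:
arm_command(deltas=[[[1.95, -2.95, 0, 0, 0, -7], [1.95, -2.95, 0, 0, 0, -7], [1.95, -2.95, 0, 0, 0, -7], [1.95, -2.95, 0, 0, 0, -1.5], [1, -1.5, 0, 0, 0, 0], [0, 0, 0, 0, 0, 0], [0, 0, 0, 0, 0, 0]]], gripper=0.0)

```text
t: 1.73
tool_pos: [0.4882, 0.1572, 0.3082]
orientation: [-2.83, -1.362, 0.002]
force: [-0.6, 0.4, -0.3]
opening: 0.0508
gripper_force: 0.0
```

```bash
python3 - <<'E'
from h import *
s=monitor.read_state();print(s['t'],s['tool_pos'],s['q'],R.from_rotvec(s['orientation']).as_matrix(),s['opening'])
im=eyes.read_camera('wrist');cv2.imwrite('pics/w1.png',im)
import json
m=eyes.camera_model('wrist');json.dump({k:np.array(v).tolist() for k,v in m.items()},open('w1.json','w'))
E
```

```text
1.7333 [0.48821299 0.15715922 0.30815889] [ 2.11200696e-01 -1.25235442e-01  1.58283014e+00  3.22823434e-04
  1.68506263e+00  8.85157452e-01] [[ 6.24053538e-01  7.81380800e-01 -1.10825818e-03]
 [ 7.81381339e-01 -6.24053840e-01  9.03981882e-05]
 [-6.20977362e-04 -9.22385566e-04 -9.99999382e-01]] 0.05079528073776531
```

View pics/w1.png

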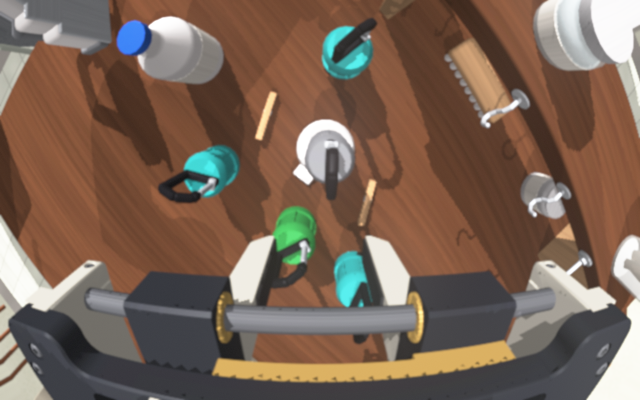

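The wrist view shows the grey lantern at (328,155). Its steel gate end is at about (331,146) and the black spine end at about (331,193). I'll zoom in there and measure.

```bash
python3 - <<'E'
from h import *
np.set_printoptions(precision=4,suppress=True)
im=cv2.imread('pics/w1.png')
cv2.imwrite('pics/w1c.png',cv2.resize(im[110:210,275:385],None,fx=5,fy=5,interpolation=cv2.INTER_CUBIC))
print('cam',ray('wrist',320,200))
for u,v in((331,145),(331,195)):
  for z in(.16,.18,.195):print(u,v,onz('wrist',u,v,z))
E
```

```text
cam (array([0.5404, 0.2234, 0.4744]), array([-0.1853, -0.2361, -0.9539]))
331 145 [0.5246 0.1846 0.16  ]
331 145 [0.5256 0.1871 0.18  ]
331 145 [0.5264 0.1889 0.195 ]
331 195 [0.4919 0.1427 0.16  ]
331 195 [0.495  0.1478 0.18  ]
331 195 [0.4973 0.1517 0.195 ]
```

View pics/w1c.png

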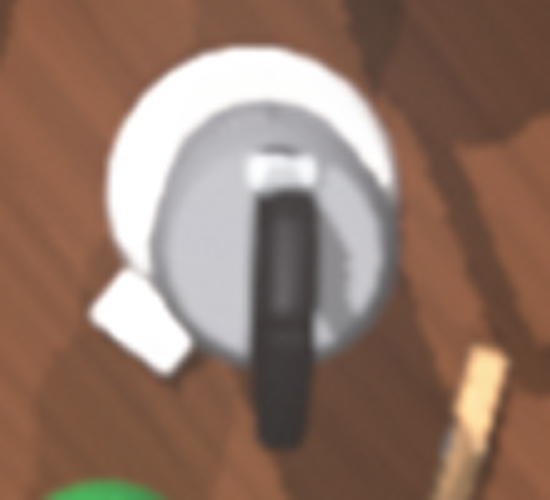

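```bash
python3 - <<'E'
from h import *
np.set_printoptions(precision=4,suppress=True)
P=lambda x,y,z:onz('wrist',275+x/5-.4,110+y/5-.4,z)
a=P(284,190,.168);b=P(280,447,.181);d=a-b
print(a,b,np.hypot(*d[:2]),np.degrees(np.arctan2(d[1],d[0])))
u=d[:2]/np.hypot(*d[:2]);print('origin from nose',a[:2]-.0255*u,'from spine',b[:2]+.026*u)
h=P(280,152,.104+.012);print('hinge',h[:2]-.0245*u)
# body silhouettes: side tangent pts
l,r=P(155,235,.1),P(393,235,.1);print('body',(l+r)/2,np.hypot(*(l-r)[:2]))
l,r=P(107,185,.014),P(397,185,.014);print('pad',(l+r)/2,np.hypot(*(l-r)[:2]))
# black mask in side, loop
im=cv2.imread('pics/side0.png');c=im[145:192,255:285];m=(c.max(2)<60)
ys,xs=np.where(m);print('side top',[(x+255,y+145) for x,y in zip(xs,ys) if y<=ys.min()+1])
for row in range(150,188,6):print(row,[x+255 for x in np.where(m[row-145])[0]])
m=eyes.camera_model('side');
def pj(p):
    q=R.from_rotvec(m['rvec']).as_matrix()@p+m['tvec'];return m['fx']*q[0]/q[2]+m['cx'],m['fy']*q[1]/q[2]+m['cy']
o=(a[:2]-.0255*u+b[:2]+.026*u)/2
for x,z in((-.0205,.13),(-.0205,.156),(.003,.186),(.02,.16)):print(x,z,pj(np.r_[o+x*u,z+.014]))
E
```

```text
[0.5237 0.1833 0.168 ] [0.4923 0.1451 0.181 ] 0.04948904751187196 50.5799785193605
origin from nose [0.5075 0.1636] from spine [0.5088 0.1652]
hinge [0.5101 0.1652]
body [0.5113 0.1672 0.1   ] 0.05831431267978846
pad [0.5089 0.1704 0.014 ] 0.08682944765000121
side top [(np.int64(268), np.int64(149)), (np.int64(269), np.int64(149)), (np.int64(267), np.int64(150)), (np.int64(268), np.int64(150)), (np.int64(269), np.int64(150)), (np.int64(270), np.int64(150)), (np.int64(271), np.int64(150))]
150 [np.int64(267), np.int64(268), np.int64(269), np.int64(270), np.int64(271)]
156 [np.int64(264), np.int64(265), np.int64(266)]
162 [np.int64(263), np.int64(264), np.int64(265)]
168 [np.int64(263), np.int64(264), np.int64(265), np.int64(266)]
174 [np.int64(264), np.int64(265), np.int64(266), np.int64(267), np.int64(268), np.int64(270), np.int64(271), np.int64(272)]
180 [np.int64(265), np.int64(266), np.int64(267), np.int64(268), np.int64(269)]
186 []
-0.0205 0.13 (np.float64(264.49136378906667), np.float64(169.58831065509958))
-0.0205 0.156 (np.float64(263.52751274646647), np.float64(162.5006668162677))
0.003 0.186 (np.float64(265.7557213189256), np.float64(148.51918022852223))
0.02 0.16 (np.float64(269.03003109599683), np.float64(151.95682974943088))
```

Request:
arm_command(deltas=[[[0.4, -0.5, -1, 0, 0, -0.8], [0.3, -0.4, -2, 0, 0, 0], [0, 0, -2.5, 0, 0, 0], [0, 0, -2.5, 0, 0, 0], [0, 0, -2, 0, 0, 0], [0, 0, -2, 0, 0, 0], [0, 0, -1.5, 0, 0, 0], [0, 0, -1, 0, 0, 0], [0, 0, -0.6, 0, 0, 0], [0, 0, -0.4, 0, 0, 0], [0, 0, 0, 0, 0, 0], [0, 0, 0, 0, 0, 0]]])

```text
t: 2.78
tool_pos: [0.4955, 0.1491, 0.1544]
orientation: [2.839, 1.346, 0.002]
force: [0.7, -0.3, -0.3]
opening: 0.0462
gripper_force: 0.0
```

```bash
python3 - <<'E'
from h import *
s=monitor.read_state();print(s['t'],s['tool_pos'],s['force'])
W=np.zeros((400,800,3),np.uint8)
a=eyes.read_camera('wrist');b=eyes.read_camera('side')
W[:]=np.hstack([cv2.resize(a[100:300,220:420],(400,400)),cv2.resize(b[110:230,210:330],(400,400))])
cv2.imwrite('pics/g1.png',W)
E
```

```text
2.7833 [0.49553789 0.14909957 0.15435541] [ 0.71642246 -0.30153648 -0.27437791]
```

View pics/g1.png

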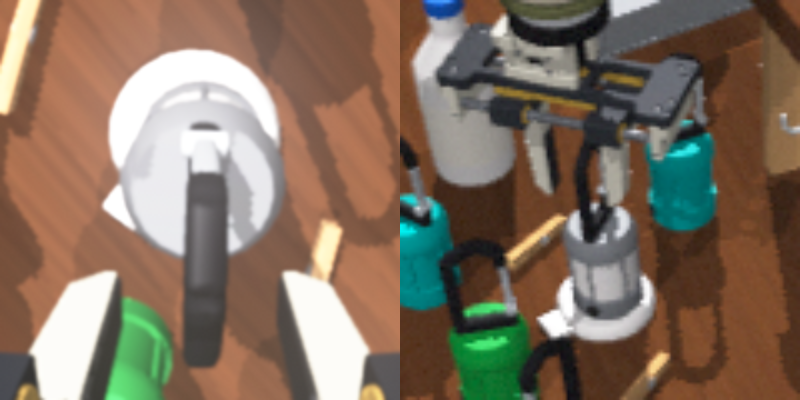

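Both views show the loop centred between the open fingers, with the back of the spine at wrist crop (205,365). I'll check the fore-aft position by ray.

```bash
python3 - <<'E'
from h import *
s=monitor.read_state();Rm=R.from_rotvec(s['orientation']).as_matrix()
for v in(365,):
  for z in(.178,.182):
    p=onz('wrist',220+205/2,100+v/2,z);print(z,p,Rm.T@(p-s['tool_pos']))
p=onz('wrist',220+205/2,100+175/2,.168);print('nose',Rm.T@(p-s['tool_pos']))
E
```

```text
0.178 [0.49241771 0.14159313 0.178     ] [-0.00790118  0.00207732 -0.02323017]
0.182 [0.49399503 0.14361137 0.182     ] [-0.00533464  0.00202467 -0.02722659]
nose [ 0.04248523  0.00194602 -0.01315864]
```

Request:
arm_command(deltas=[[[-0.05, -0.08, -0.3, 0, 0, 0], [0, 0, 0, 0, 0, 0], [0, 0, 0, 0, 0, 0], [0, 0, 0, 0, 0, 0], [0, 0, 0, 0, 0, 0], [0, 0, 0, 0, 0, 0], [0, 0, 0, 0, 0, 0], [0, 0, 0, 0, 0, 0], [0, 0, 0, 0, 0, 0], [0, 0, 0, 0, 0, 0]]], gripper=-1, squeeze=40)

```text
t: 3.72
tool_pos: [0.4947, 0.148, 0.1507]
orientation: [2.839, 1.345, 0.0]
force: [-0.4, -0.8, 0.9]
opening: 0.0098
gripper_force: 39.9
```

Request:
arm_command(deltas=[[[0, 0, 0.4, 0, 0, 0], [0, 0, 0.8, 0, 0, 0], [0, 0, 1.5, 0, 0, 0], [0, 0, 2, 0, 0, 0], [0, 0, 2, 0, 0, 0], [0, 0, 2, 0, 0, 0], [0, 0, 1.5, 0, 0, 0], [0, 0, 1, 0, 0, 0], [0, 0, 0.4, 0, 0, 0], [0, 0, 0.2, 0, 0, 0], [0, 0, 0, 0, 0, 0], [0, 0, 0, 0, 0, 0]]])

```text
t: 4.72
tool_pos: [0.4941, 0.148, 0.2675]
orientation: [-2.839, -1.345, 0.003]
force: [-0.5, -0.2, -2.0]
opening: 0.0101
gripper_force: 39.9
```

```bash
python3 - <<'E'
from h import *
np.set_printoptions(precision=4,suppress=True)
s=monitor.read_state();print(s['force'],s['wrist_torque'])
im=cv2.imread('pics/top0.png').astype(int)
# shelf front top edge: strongest darkening going down rows 150..165, per column
g=cv2.GaussianBlur(im.sum(2).astype(np.float32),(3,3),0)
pts=[]
for u in list(range(230,262,3))+list(range(300,318,3))+list(range(335,355,3))+list(range(380,398,3)):
    d=np.diff(g[150:166,u]);v=150+int(np.argmin(d))+.5;pts.append(onz('top',u,v,.235)[:2])
pts=np.array(pts);k=np.polyfit(pts[:,1],pts[:,0],1)
r=pts[:,0]-np.polyval(k,pts[:,1]);ok=abs(r)<.004;k=np.polyfit(pts[ok,1],pts[ok,0],1)
print('edge slope deg',np.degrees(np.arctan(k[0])),'x at y=-.124',np.polyval(k,-.124),ok.sum(),len(ok))
# ring: bright mask
c=im[160:190,355:378].min(2)>120
ys,xs=np.where(c);print('ring px',xs.min()+355,xs.max()+355,ys.max()+160)
for v in range(160,188):print(v,(np.where(c[v-160])[0]+355).tolist())
E
```

```text
[-0.4569 -0.2254 -1.9828] [-0.1646  0.1704  0.0379]
edge slope deg -2.0292436180523916 x at y=-.124 0.7136897448696748 28 30
ring px 359 372 181
160 [363, 364, 365, 366, 367, 368]
161 [363, 364, 365, 366, 367]
162 [359, 360, 361, 362, 363, 364, 365, 366, 367]
163 [360, 361, 362, 363, 364, 365, 366]
164 [363, 364, 365, 366]
165 [364, 365, 366]
166 [364, 365, 366]
167 [364, 365, 366]
168 [365, 366]
169 [364, 365, 366, 367]
170 [363, 364, 365, 366, 367, 368, 369]
171 [361, 362, 363, 364, 365, 366, 367, 368, 369, 370]
172 [361, 362, 363, 364, 367, 368, 369, 370, 371]
173 [360, 361, 362, 363, 369, 370, 371]
174 [360, 361, 362, 370, 371, 372]
175 [360, 361, 362, 370, 371, 372]
176 [360, 361, 362, 370, 371, 372]
177 [360, 361, 362, 369, 370, 371, 372]
178 [360, 361, 362, 363, 369, 370, 371]
179 [361, 362, 363, 364, 367, 368, 369, 370, 371]
180 [362, 363, 364, 365, 366, 367, 368, 369, 370]
181 [363, 364, 365, 366, 367, 368, 369]
182 []
183 []
184 []
185 []
186 []
187 []
```

Request:
arm_command(deltas=[[[0.3, -1, 0, 0, 0, -2], [0.55, -2, 0, 0, 0, -3.5], [0.55, -2, 0, 0, 0, -3.5], [0.55, -2, 0, 0, 0, -3.5], [0.55, -2, 0, 0, 0, -3.5], [0.55, -2, 0, 0, 0, -3.5], [0.55, -2, 0, 0, 0, -3.5], [0.55, -2, 0, 0, 0, -3.5], [0.55, -2, 0, 0, 0, -3.5], [0.55, -2, 0, 0, 0, -3.5], [0.55, -2, 0, 0, 0, -3.5], [0.55, -2, 0, 0, 0, -3.5]]])

```text
t: 5.72
tool_pos: [0.5578, -0.0837, 0.2675]
orientation: [-3.13, -0.271, 0.003]
force: [1.1, 0.1, -2.0]
opening: 0.0096
gripper_force: 39.9
```

Request:
arm_command(deltas=[[[0.55, -2, 0, 0, 0, -3.5], [0.4, -1.5, 0, 0, 0, -3.2], [0.3, -1, 0, 0, 0, -1.5], [0, 0, -1, 0, 0, 0], [0, 0, -1.5, 0, 0, 0], [0, 0, -1.5, 0, 0, 0], [0, 0, -1.2, 0, 0, 0], [0, 0, -0.5, 0, 0, 0], [0, 0, -0.2, 0, 0, 0], [0, 0, 0, 0, 0, 0], [0, 0, 0, 0, 0, 0], [0, 0, 0, 0, 0, 0]]])

```text
t: 6.72
tool_pos: [0.5713, -0.127, 0.2108]
orientation: [3.141, 0.056, 0.003]
force: [-0.0, -0.1, -1.5]
opening: 0.0099
gripper_force: 39.9
```

```bash
python3 - <<'E'
from h import *
s=monitor.read_state();r=R.from_rotvec(s['orientation']).as_matrix();print(s['t'],s['tool_pos'],s['force'],np.degrees(np.arctan2(r[1,0],r[0,0])),r[:,2])
a=eyes.read_camera('wrist');b=eyes.read_camera('side');c=eyes.read_camera('top')
cv2.imwrite('pics/top2.png',c);cv2.imwrite('pics/side2.png',b)
cv2.imwrite('pics/p1.png',np.hstack([cv2.resize(a[70:310,180:420],(400,400)),cv2.resize(b[130:270,290:430],(400,400))]))
E
```

```text
6.7167 [ 0.57126723 -0.12697773  0.21082499] [-0.0193467  -0.09402118 -1.49968538] 2.0261584344741936 [ 1.78269595e-03 -5.10449603e-04 -9.99998281e-01]
```

View pics/p1.png

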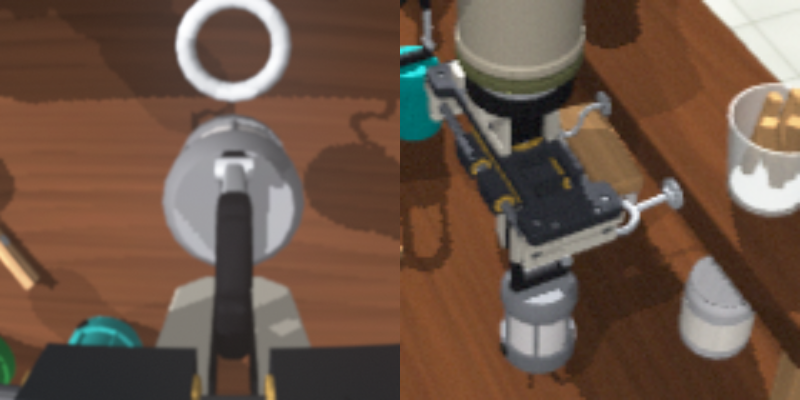

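In the wrist crop the ring centre is at (233,45) and its front edge at row 100. The loop is directly below it at column 234, with the nose front at row 195, so they are laterally aligned.

```bash
python3 - <<'E'
from h import *
np.set_printoptions(precision=4,suppress=True)
s=monitor.read_state();Rm=R.from_rotvec(s['orientation']).as_matrix()
f=lambda x,y,z:(lambda p:(p,Rm.T@(p-s['tool_pos'])))(onz('wrist',180+x*.6-.3,70+y*.6-.3,z))
for z in(.203,.207,.211):print(z,'ring c',f(233,45,z),'width',np.ptp([f(176,45,z)[0][1],f(291,45,z)[0][1]]),'front',f(233,100,z)[0])
print('nose',f(234,195,s['tool_pos'][2]-.1367+.16),'back',f(234,355,s['tool_pos'][2]-.1367+.168))
E
```

```text
0.203 ring c (array([ 0.6601, -0.124 ,  0.203 ]), array([0.0891, 0.0001, 0.0076])) width 0.03813177753783828 front [ 0.6416 -0.1247  0.203 ]
0.207 ring c (array([ 0.66 , -0.124,  0.207]), array([0.0889, 0.0001, 0.0036])) width 0.037253591755483734 front [ 0.6419 -0.1247  0.207 ]
0.211 ring c (array([ 0.6598, -0.124 ,  0.211 ]), array([ 0.0888,  0.0001, -0.0004])) width 0.03637540597312916 front [ 0.6422 -0.1246  0.211 ]
nose (array([ 0.6168, -0.1258,  0.2338]), array([ 0.0458,  0.0004, -0.0232])) back (array([ 0.5684, -0.1276,  0.2418]), array([-0.0027,  0.0005, -0.0313]))
```

Request:
arm_command(deltas=[[[0.2, 0, -0.3, 0, 0, 0], [0.4, 0.02, 0, 0, 0, 0], [0.4, 0.02, 0, 0, 0, 0], [0.4, 0.02, 0, 0, 0, 0], [0.3, 0.01, 0, 0, 0, 0], [0.2, 0, 0, 0, 0, 0], [0, 0, 0, 0, 0, 0], [0, 0, 0, 0, 0, 0]]])

```text
t: 7.53
tool_pos: [0.5897, -0.1262, 0.2066]
orientation: [-3.141, -0.055, 0.0]
force: [0.2, 0.2, -1.4]
opening: 0.0097
gripper_force: 39.9
```

Request:
arm_command(deltas=[[[0.1, 0, 0, 0, 0, 0], [0.1, 0, 0, 0, 0, 0], [0.1, 0, 0, 0, 0, 0], [0, 0, 0, 0, 0, 0], [0, 0, 0, 0, 0, 0]]])

```text
t: 7.95
tool_pos: [0.5927, -0.1262, 0.2067]
orientation: [-3.141, -0.055, 0.0]
force: [-0.7, -0.9, -2.5]
opening: 0.0098
gripper_force: 39.9
```

Request:
arm_command(deltas=[[[0.1, 0, 0, 0, 0, 0], [0.1, 0, 0, 0, 0, 0], [0.1, 0, 0, 0, 0, 0], [0, 0, 0, 0, 0, 0], [0, 0, 0, 0, 0, 0]]])

```text
t: 8.37
tool_pos: [0.5957, -0.1262, 0.2066]
orientation: [-3.141, -0.055, 0.0]
force: [-0.2, 0.4, -1.6]
opening: 0.0099
gripper_force: 39.9
```

Request:
arm_command(deltas=[[[0.1, 0, 0, 0, 0, 0], [0.1, 0, 0, 0, 0, 0], [0, 0, 0, 0, 0, 0], [0, 0, 0, 0, 0, 0]]])

```text
t: 8.7
tool_pos: [0.5974, -0.1262, 0.2065]
orientation: [-3.141, -0.055, 0.001]
force: [-2.5, 0.1, -1.3]
opening: 0.0099
gripper_force: 39.9
```

Request:
arm_command(deltas=[[[0.15, 0, 0, 0, 0, 0], [0.15, 0.01, 0, 0, 0, 0], [0.15, 0, 0, 0, 0, 0], [0.15, 0.01, 0, 0, 0, 0], [0.1, 0, 0, 0, 0, 0], [0.1, 0, 0, 0, 0, 0], [0, 0, 0, 0, 0, 0], [0, 0, 0, 0, 0, 0]]])

```text
t: 9.37
tool_pos: [0.6055, -0.126, 0.2065]
orientation: [-3.141, -0.055, 0.001]
force: [-5.1, -0.5, -1.5]
opening: 0.0099
gripper_force: 39.9
```

Request:
arm_command(deltas=[[[0.15, 0, 0, 0, 0, 0], [0.15, 0.01, 0, 0, 0, 0], [0.15, 0, 0, 0, 0, 0], [0.15, 0.01, 0, 0, 0, 0], [0.1, 0, 0, 0, 0, 0], [0.1, 0.01, 0, 0, 0, 0], [0, 0, 0, 0, 0, 0], [0, 0, 0, 0, 0, 0]]])

```text
t: 10.03
tool_pos: [0.6131, -0.1257, 0.206]
orientation: [-3.141, -0.055, 0.003]
force: [-5.7, 0.3, -2.2]
opening: 0.0097
gripper_force: 39.9
```

Request:
arm_command(deltas=[[[0.15, 0.01, 0, 0, 0, 0], [0.15, 0, 0, 0, 0, 0], [0.15, 0.01, 0, 0, 0, 0], [0.15, 0, 0, 0, 0, 0], [0.1, 0.01, 0, 0, 0, 0], [0, 0, 0, 0, 0, 0], [0, 0, 0, 0, 0, 0], [0, 0, 0, 0, 0, 0]]])

```text
t: 10.7
tool_pos: [0.6198, -0.1254, 0.2056]
orientation: [-3.141, -0.055, 0.004]
force: [-6.7, -0.6, -3.7]
opening: 0.0099
gripper_force: 39.9
```

```bash
python3 - <<'E'
from h import *
s=monitor.read_state();print(s['t'],s['tool_pos'],s['force'],s['wrist_torque'])
a=eyes.read_camera('wrist');b=eyes.read_camera('side')
cv2.imwrite('pics/p2.png',np.hstack([cv2.resize(a[70:310,180:420],(400,400)),cv2.resize(b[130:270,290:430],(400,400))]))
E
```

```text
10.7 [ 0.61978756 -0.12539734  0.20560059] [-6.73678104 -0.59208634 -3.73446122] [-0.11171311  1.3197516  -0.03092212]
```

View pics/p2.png

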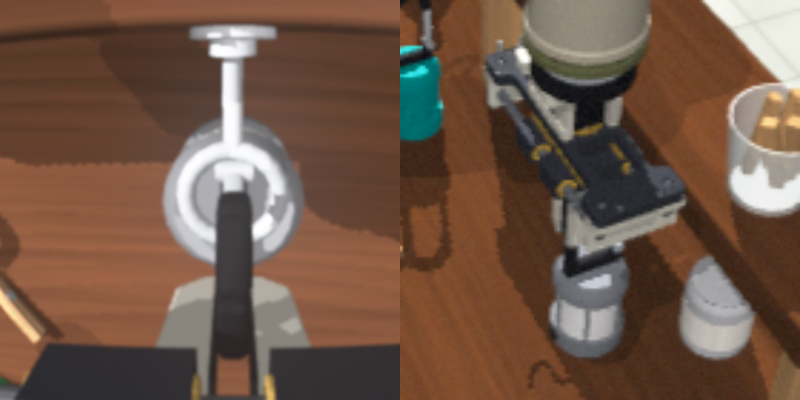

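The wrist view shows the ring's front bar inside the loop area with the nose over the ring's hole, and the loop hasn't shifted in the grip. Now I'll lower it.

Request:
arm_command(deltas=[[[0, 0, -0.2, 0, 0, 0], [0, 0, -0.2, 0, 0, 0], [0, 0, -0.2, 0, 0, 0], [0, 0, -0.2, 0, 0, 0], [0, 0, -0.2, 0, 0, 0], [0, 0, 0, 0, 0, 0], [0, 0, 0, 0, 0, 0]]])

```text
t: 11.38
tool_pos: [0.6204, -0.1254, 0.1959]
orientation: [-3.141, -0.055, 0.001]
force: [-2.8, -0.8, -5.6]
opening: 0.0101
gripper_force: 39.9
```

Request:
arm_command(deltas=[[[0, 0, -0.2, 0, 0, 0], [0, 0, -0.2, 0, 0, 0], [0, 0, -0.2, 0, 0, 0], [0, 0, -0.2, 0, 0, 0], [0, 0, -0.2, 0, 0, 0], [0, 0, 0, 0, 0, 0], [0, 0, 0, 0, 0, 0]]])

```text
t: 11.97
tool_pos: [0.621, -0.1254, 0.1869]
orientation: [3.141, 0.055, 0.001]
force: [0.0, 0.4, -2.1]
opening: 0.0095
gripper_force: 39.9
```

Request:
arm_command(deltas=[[[0, 0, -0.15, 0, 0, 0], [0, 0, -0.15, 0, 0, 0], [0, 0, -0.1, 0, 0, 0], [0, 0, 0, 0, 0, 0], [0, 0, 0, 0, 0, 0]]])

```text
t: 12.38
tool_pos: [0.6206, -0.1254, 0.1825]
orientation: [-3.141, -0.055, 0.0]
force: [0.9, 0.4, -1.3]
opening: 0.0098
gripper_force: 39.9
```

Request:
arm_command(deltas=[[[0, 0, -0.1, 0, 0, 0], [0, 0, -0.1, 0, 0, 0], [0, 0, -0.1, 0, 0, 0], [0, 0, 0, 0, 0, 0], [0, 0, 0, 0, 0, 0]]])

```text
t: 12.8
tool_pos: [0.6206, -0.1254, 0.1795]
orientation: [-3.141, -0.055, 0.0]
force: [0.8, 0.4, -1.8]
opening: 0.0103
gripper_force: 39.9
```

Request:
arm_command(deltas=[[[0, 0, -0.1, 0, 0, 0], [0, 0, -0.1, 0, 0, 0], [0, 0, 0, 0, 0, 0], [0, 0, 0, 0, 0, 0]]])

```text
t: 13.13
tool_pos: [0.6206, -0.1254, 0.1775]
orientation: [-3.141, -0.055, 0.0]
force: [0.1, -0.2, -1.8]
opening: 0.0099
gripper_force: 39.9
```

Request:
arm_command(deltas=[[[0, 0, -0.1, 0, 0, 0], [0, 0, 0, 0, 0, 0], [0, 0, 0, 0, 0, 0]]])

```text
t: 13.38
tool_pos: [0.6206, -0.1255, 0.1766]
orientation: [-3.141, -0.055, 0.0]
force: [0.6, 0.3, -1.2]
opening: 0.0097
gripper_force: 39.9
```

Request:
arm_command(deltas=[[[0, 0, -0.1, 0, 0, 0], [0, 0, 0, 0, 0, 0], [0, 0, 0, 0, 0, 0]]])

```text
t: 13.63
tool_pos: [0.6206, -0.1254, 0.1755]
orientation: [-3.141, -0.055, 0.0]
force: [-0.3, 0.2, -1.8]
opening: 0.0099
gripper_force: 39.9
```

Request:
arm_command(deltas=[[[0, 0, -0.1, 0, 0, 0], [0, 0, 0, 0, 0, 0], [0, 0, 0, 0, 0, 0]]])

```text
t: 13.88
tool_pos: [0.6206, -0.1254, 0.1745]
orientation: [-3.141, -0.055, 0.0]
force: [0.3, 0.7, -1.4]
opening: 0.0099
gripper_force: 39.9
```

Request:
arm_command(deltas=[[[0, 0, -0.1, 0, 0, 0], [0, 0, 0, 0, 0, 0], [0, 0, 0, 0, 0, 0]]])

```text
t: 14.13
tool_pos: [0.6208, -0.1255, 0.1738]
orientation: [3.141, 0.055, 0.001]
force: [0.5, -0.2, -0.3]
opening: 0.0097
gripper_force: 39.9
```

Request:
arm_command(deltas=[[[0, 0, -0.1, 0, 0, 0], [0, 0, 0, 0, 0, 0], [0, 0, 0, 0, 0, 0]]])

```text
t: 14.38
tool_pos: [0.6211, -0.1255, 0.1733]
orientation: [3.141, 0.055, 0.002]
force: [-0.2, -0.2, 2.1]
opening: 0.0096
gripper_force: 39.9
```

Request:
arm_command(deltas=[[[0.05, 0, 0.05, 0, 0, 0], [0, 0, 0, 0, 0, 0], [0, 0, 0, 0, 0, 0], [0, 0, 0, 0, 0, 0]]])

```text
t: 14.72
tool_pos: [0.6213, -0.1255, 0.1732]
orientation: [3.141, 0.055, 0.001]
force: [-0.7, 0.2, 1.9]
opening: 0.0097
gripper_force: 39.9
```

```bash
python3 - <<'E'
from h import *
a=[];
for i in range(3):
    s=monitor.read_state();a.append(s['force']);im=eyes.read_camera('wrist')
print(np.mean(a,0),s['t'],s['tool_pos'],s['wrist_torque'])
b=eyes.read_camera('side')
cv2.imwrite('pics/p3.png',np.hstack([cv2.resize(im[70:310,180:420],(400,400)),cv2.resize(b[130:270,290:430],(400,400))]))
E
```

```text
[-0.10188964  0.16186052  1.50667806] 14.8167 [ 0.62125523 -0.12545674  0.17321455] [-0.02764617 -0.01009501 -0.00038877]
```

View pics/p3.png

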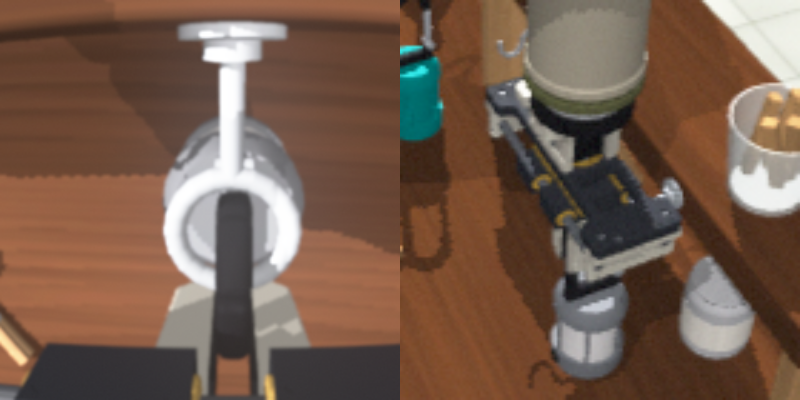

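The wrist view shows the loop's nose coming down inside the ring and the ring's front bar under the crown. The force is now upward, so the ring carries the lantern. I'll ease the grip, then open.

Request:
arm_command(deltas=[[[0, 0, 0, 0, 0, 0], [0, 0, 0, 0, 0, 0], [0, 0, 0, 0, 0, 0], [0, 0, 0, 0, 0, 0]]], squeeze=4)

```text
t: 15.25
tool_pos: [0.6212, -0.1256, 0.1732]
orientation: [3.141, 0.055, 0.0]
force: [1.0, -0.9, 1.1]
opening: 0.01
gripper_force: 4.0
```

Request:
arm_command(deltas=[[[0, 0, 0, 0, 0, 0], [0, 0, 0, 0, 0, 0], [0, 0, 0, 0, 0, 0], [0, 0, 0, 0, 0, 0]]], gripper=-0.7)

```text
t: 15.58
tool_pos: [0.6208, -0.1253, 0.1728]
orientation: [-3.141, -0.055, 0.001]
force: [-1.3, -0.2, -0.1]
opening: 0.0139
gripper_force: 0.0
```

Request:
arm_command(deltas=[[[0, 0, 0, 0, 0, 0], [0, 0, 0, 0, 0, 0], [0, 0, 0, 0, 0, 0], [0, 0, 0, 0, 0, 0], [0, 0, 0, 0, 0, 0], [0, 0, 0, 0, 0, 0]]], gripper=0.0)

```text
t: 16.08
tool_pos: [0.6211, -0.1254, 0.1731]
orientation: [-3.141, -0.055, 0.0]
force: [0.2, 0.4, -0.5]
opening: 0.0457
gripper_force: 0.0
```

```bash
python3 - <<'E'
from h import *
s=monitor.read_state();print(s['t'],s['tool_pos'],s['force'],s['opening'])
im=eyes.read_camera('wrist');b=eyes.read_camera('side')
cv2.imwrite('pics/p4.png',np.hstack([cv2.resize(im[70:310,180:420],(400,400)),cv2.resize(b[130:270,290:430],(400,400))]))
E
```

```text
16.0833 [ 0.62113672 -0.12542671  0.17312897] [ 0.20791876  0.38375549 -0.54747107] 0.04568417318564294
```

View pics/p4.png

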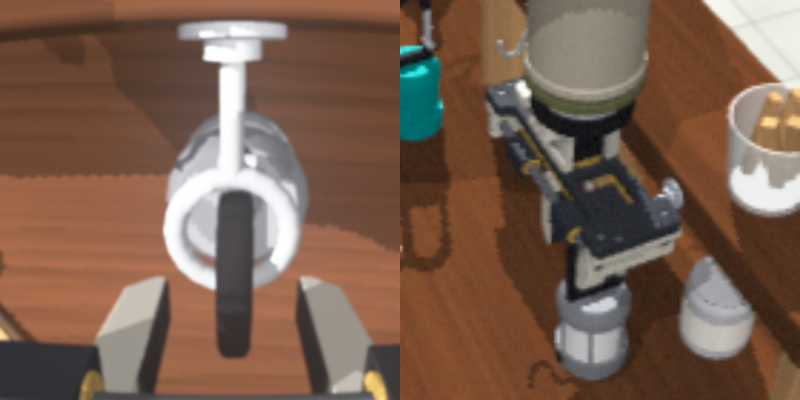

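The fingers are clear and the lantern hangs centred on the ring. I'll retreat back and up, let it settle, then hand in.

Request:
arm_command(deltas=[[[-0.5, 0, 0, 0, 0, 0], [-1, 0, 0.3, 0, 0, 0], [-1.5, 0, 1, 0, 0, 0], [-2, 0, 1.5, 0, 0, 0], [-2, 0, 2, 0, 0, 0], [-2, 0, 2, 0, 0, 0], [-2, 0, 2, 0, 0, 0], [-1, 0, 1, 0, 0, 0], [-0.5, 0, 0.5, 0, 0, 0], [0, 0, 0, 0, 0, 0], [0, 0, 0, 0, 0, 0], [0, 0, 0, 0, 0, 0]]])

```text
t: 17.18
tool_pos: [0.4961, -0.1253, 0.2748]
orientation: [-3.14, -0.055, 0.002]
force: [-0.7, -0.9, -0.2]
opening: 0.0462
gripper_force: 0.0
```

Request:
arm_command(deltas=[[[0, 0, 0, 0, 0, 0], [0, 0, 0, 0, 0, 0], [0, 0, 0, 0, 0, 0], [0, 0, 0, 0, 0, 0], [0, 0, 0, 0, 0, 0], [0, 0, 0, 0, 0, 0], [0, 0, 0, 0, 0, 0], [0, 0, 0, 0, 0, 0], [0, 0, 0, 0, 0, 0], [0, 0, 0, 0, 0, 0], [0, 0, 0, 0, 0, 0], [0, 0, 0, 0, 0, 0]]])

```text
t: 18.18
tool_pos: [0.4961, -0.1254, 0.2762]
orientation: [3.141, 0.055, 0.0]
force: [-0.6, -0.8, -0.6]
opening: 0.0467
gripper_force: 0.0
```

```bash
python3 - <<'E'
from h import *
s=monitor.read_state();print(s['t'],s['tool_pos'],s['force'])
im=eyes.read_camera('wrist');b=eyes.read_camera('side')
cv2.imwrite('pics/p5.png',np.hstack([cv2.resize(im[20:260,180:420],(400,400)),cv2.resize(b[130:270,310:450],(400,400))]))
E
```

```text
18.1833 [ 0.49613964 -0.1254488   0.27616608] [-0.60703381 -0.76337257 -0.63942831]
```

View pics/p5.png

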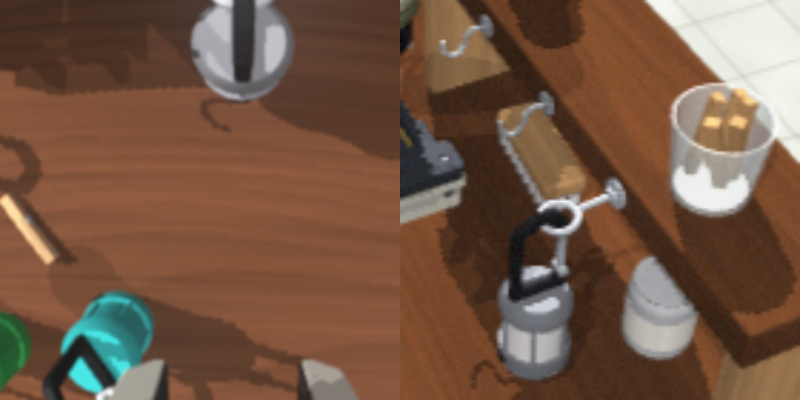

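The side crop shows the lantern hanging upright from the ring at (558,215), with the gate shut at about (562,250).

```bash
python3 -c "
from plant import ticket;print(ticket.close_job())"
```

```text
the job is handed in; nothing more can be done
None
```

The lantern hangs upright by the top of its loop on the large screw ring with its gate shut, the arm is clear of it, and the job was handed in after about 18 of the 72 s; no verdict was returned.

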